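Wind down the book press

TASK

Two small hand presses stand on the library's book-repair bench. Wind down the one that has a book in it: turn its handwheel clockwise, seen from above, by the upright crank handle, until the handle stands over the flat pointer that sticks out of the press beyond the wheel's rim, then let go. Leave the empty press's wheel as it is.

Things in the scene. Friction and masses are not known exactly. Their poses are not given: they have to be found in the camera images.
- press_handle (a point): Centre of the top (222 mm above the bench) of the upright crank handle of the press with the blue book in it. Round black vertical grip, 21 to 23 mm thick (12 mm at the very top), 55 mm tall, standing on the wheel's rim. It spins freely on its own axis: gripped from above it can be led round without turning the gripper. It travels on a 65 mm radius circle about the wheel's axis.
- press_hub (a point): Point on the vertical axis of that handwheel (dark steel, 3 spokes, 144 mm over the rim), at rim-top height, 167 mm above the bench; nothing but the handle stands higher. The wheel needs 3 to 4 N at the handle, stays where left, and has stops less than a full turn apart: one about 29 degrees clockwise past the pointer, one that blocks the way round anticlockwise.
- press_mark (a point): Where the handle's axis is to end, seen from above: a point on the centre line of the flat brass pointer (14 mm wide, just below the wheel, its tip 116 mm from the wheel's axis), 65 mm from the wheel's axis and 140 mm above the bench. At the start the handle is 165 to 260 degrees short of it, going clockwise.
- spare_handle (a point): Centre of the top of the crank handle of the other, empty press, of the same make and size, which stands beside the first, either side; to be left alone.

How it is judged:
At the end, for the whole second after the job is handed in: The crank handle of the press with the book stands over its pointer: its axis within 15 mm (about 13 degrees of wheel turn) of the mark, seen from above, and it stays there (horizontal distance between press_handle and press_mark below 0.015 m); the robot touches nothing.
It fails at once if the handwheel of the empty press is turned (its handle moves more than 20 mm) (distance of spare_handle from where it was at the start of the episode above 0.02 m).
It also fails if it takes over 42 s, if anything falls off the work surface, if the arm or the gripper's body presses on something with over 40 N, if the wrist force passes 120 N, or if a joint passes its speed limit or range.

ROBOT

A 7-joint arm with a two-finger parallel gripper is mounted at the origin on the work surface. World frame = base frame: x ahead of the robot, y to its left, z up, the work surface at z = 0. Lengths are in m, angles in rad, forces in N, time in s.
With the tool pointing down it reaches from about 0.4 to 0.85 m from the base axis. Payload 10.4 kg.
Tool frame: the origin (TCP) lies between the finger pads; the fingertips stand tcp_to_tips ahead of it and the grasp point (between the pads) lies 8 mm behind it (tcp_to_tips is the distance from the TCP to the fingertips, in m); z points along the fingers, y is the line along which they close (so a half turn about z gives the same grasp; the last joint's range is limited). The gripper opens to 85 mm and grips with 20 to 120 N. Pads are 22 mm wide; open, the fingers measure 114 mm over their backs; the gripper's body (76 mm by 85 mm) begins 54 mm behind the grasp point. The pads swing forward as they close: fully open they stand 13 mm farther back than shut.
Start: joints at [-1.181, 0.332, -0.065, 1.46, 0.022, 1.35, -0.088], TCP at [0.251, 0.573, 0.242] pointing down, gripper open.
Joint ranges: [-2.6, 2.6], [-0.5, 2.12], [-1.47, 1.34], [0.16, 2.42], [-1.27, 4.41], [0.06, 2.06], [-2.6, 2.6]. Speed limits (rad/s): [2.22, 2.22, 2.79, 2.79, 3.14, 3.14, 3.14].

INTERFACE

Orientations are given as a unit quaternion [x, y, z, w].
In Python, from workcell import * gives the robot as it stands.
- The arm moves only by the tool apply_moves, never from a script. Its argument "rows" is a list of rows, each an object of numbers: "x", "y", "z": the shift along the tool's x, y, z in mm; "ax", "ay", "az": the turn, a rotation vector about the tool's x, y, z in degrees; "gripper": the closure, from 0 (fully open) to 1 (shut). A call has 1 to 5 rows; each row shifts and turns the commanded pose from where the row before left it, along the tool's axes as they then stand; what a row does not reach is not made up. A row lasts 1/12 s, in which the tool goes at most 41.7 mm and 7.16 degrees, less where a joint would pass 70% of its speed; a pose out of reach is approached as far as the arm can. A call with a gripper value outside its range is refused whole. The fingers move at their own pace and stop on an object; "newtons" is the grip in N (left out, the last holds). Time passes only in rows, so rows that do not move let the fingers close. It gives the time, the measured TCP pose, the force, the opening and the grip force at its end, in the units of the state.
- get_obs(): the state, without advancing time (a new reading comes with each control period).
- camera(name): name is "scene" or "side" or "wrist"; returns a dict with "color" (400x640x3 uint8, red, green, blue), "fov_y" (degrees; the focal length in pixels is half the picture's height over the tangent of half this angle, whatever the lens; pixels are square), "cx", "cy" (the principal point, pixels), "rvec" (rotation vector, rad) and "tvec" (3), from world to camera coordinates, as OpenCV has them. Camera axes: x right, y down, z forward; pixel columns grow to the right and rows downward; lengths in m; the calibration is good to about 2 mm. A picture is of the moment at which its call begins. There is no depth.
- hand_in(): hands the job in; it is judged then, once.
The state is a dict: "clock": time; "joint_pos": joint angles; "joint_velocities": joint speeds; "tau": joint torques, N m; "position": TCP position; "ee_rot": TCP orientation; "ft_force": force on the tool from outside, world axes, zero at the start; "torque": the same for the moment, N m; "grip_width": opening from 0.0 (shut) to 1.0 (fully open); "grasp_force": force on a finger pad.
Only numpy, scipy, OpenCV 4.12 (cv2) and the standard library are available. Lean on these libraries where they do the work, as an engineer would, in place of code of your own. Each camera call takes 0.05 s, during which the arm holds its last target. There are 200 camera calls.

## Working session

There is one attempt and no reset: what is moved stays moved. The work goes in short steps, Python scripts to look and compute and a tool call to move; the robot and the scene stay as the last step left them, time stands still between calls to the robot, and variables do not carry over. Pictures are saved under pics/ and viewed, at most 10 in all, crops included, and the job is handed in when it is done.

Besides the shell and the picture viewer there is one more tool, called as name([rows], argument=value, ...), one row to a line, values as JSON. apply_moves: Moves the arm, as the interface text tells. Its arguments: {"type":"object","properties":{"rows":{"type":"array","items":{"type":"object","properties":{"x":{"type":"number"},"y":{"type":"number"},"z":{"type":"number"},"ax":{"type":"number"},"ay":{"type":"number"},"az":{"type":"number"},"gripper":{"type":"number"}}}},"newtons":{"type":"number"}},"required":["rows"]}

```bash
mkdir -p pics; cat > h.py <<'E'
from workcell import *
import numpy as np, cv2
def cam(n):
    c=camera(n); c['K']=(lambda f:np.array([[f,0,c['cx']],[0,f,c['cy']],[0,0,1.]]))(c['color'].shape[0]/2/np.tan(np.radians(c['fov_y'])/2))
    c['R']=cv2.Rodrigues(np.array(c['rvec'],float))[0]; c['t']=np.array(c['tvec'],float); return c
def onz(c,u,v,z):
    d=c['R'].T@np.linalg.inv(c['K'])@[u,v,1]; o=-c['R'].T@c['t']; return o+d*(z-o[2])/d[2]
def proj(c,p):
    q=c['K']@(c['R']@np.array(p)+c['t']); return q[:2]/q[2]
E
python3 - <<'E'
from h import *
a=[]
for n in('scene','side','wrist'):
    c=cam(n); np.save(f'{n}.npy',c,allow_pickle=True); a.append(c['color'][:,:,::-1]); print(n,-c['R'].T@c['t'],c['fov_y'])
    cv2.imwrite(f'pics/{n}0.png',a[-1])
o=get_obs();print(o)
try: print(tcp_to_tips)
except Exception as e: print(e)
E
```

```text
scene [ 1.08571239 -0.00675665  0.93172468] 46.28119939302746
side [ 0.20601789 -0.49897093  0.78357524] 46.795715003142774
wrist [0.17732943 0.60462526 0.37422007] 71.77351609602808
{'clock': 0.15, 'joint_pos': array([-1.18059736,  0.33275583, -0.06471189,  1.46072905,  0.02157022,
        1.34988789, -0.08849453]), 'joint_velocities': array([ 0.00082958, -0.00128684,  0.00032689, -0.00347112,  0.00092886,
       -0.0001853 , -0.00065219]), 'tau': array([ 1.13020436e-03, -6.25833106e+01,  4.94384067e-02, -3.91853535e+01,
        1.63611589e-02,  7.53717497e-03, -5.47082823e-05]), 'position': array([0.25061252, 0.57226797, 0.24168976]), 'ee_rot': array([ 2.04924051e-01,  9.78777727e-01, -5.32994549e-04, -1.05453277e-04]), 'ft_force': array([-0.09887803, -0.70372441,  0.67508146]), 'torque': array([-0.0035816 , -0.0330898 ,  0.01575877]), 'grasp_force': 0.0, 'grip_width': 1.0011053906180187}
0.011
```

View pics/scene0.png

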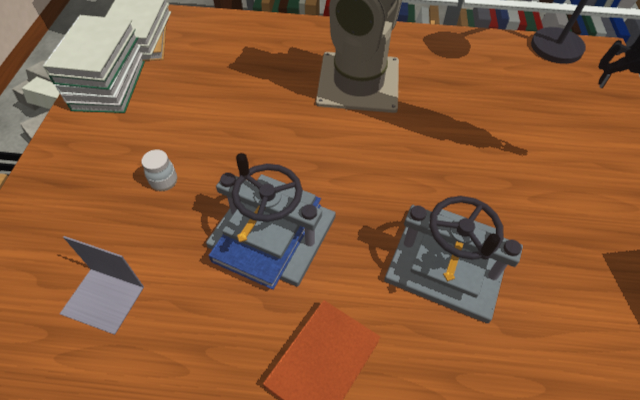

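View pics/side0.png

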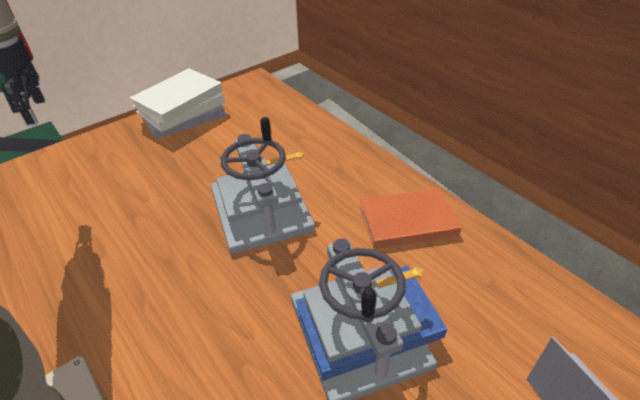

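The book press is the left one in scene: wheel about (265,193), handle top (242,157), brass tip (241,240). In side its wheel is at (362,284), handle top (369,290), tip (421,272). Next I'll measure these.

```bash
python3 - <<'E'
from h import *
for n,box,wb in(('scene',(225,215,275,250),(220,145,310,228)),('side',(370,255,430,295),(310,240,412,325))):
    c=np.load(n+'.npy',allow_pickle=True).item(); im=c['color']
    hsv=cv2.cvtColor(im,cv2.COLOR_RGB2HSV)
    x0,y0,x1,y1=box
    m=cv2.inRange(hsv,(15,150,150),(32,255,255))
    mm=np.zeros_like(m); mm[y0:y1,x0:x1]=m[y0:y1,x0:x1]
    ys,xs=np.nonzero(mm); P=np.array([onz(c,u,v,.140) for u,v in zip(xs,ys)])
    print(n,'brass px',len(xs),'mean',P.mean(0).round(3))
    d=np.linalg.svd(P[:,:2]-P[:,:2].mean(0))[2][0]; s=(P[:,:2]-P[:,:2].mean(0))@d
    print('dir',d.round(3),'ends',(P[:,:2].mean(0)+d*s.min()).round(3),(P[:,:2].mean(0)+d*s.max()).round(3))
    ht={'scene':(242,157),'side':(369,290)}[n]; print('handle',onz(c,*ht,.222).round(3))
    x0,y0,x1,y1=wb
    k=((im.max(2)<75)*255).astype(np.uint8)
    v=cv2.resize(im[y0-15:y1+35,x0-15:x1+25,::-1],None,fx=4,fy=4,interpolation=cv2.INTER_CUBIC)
    cv2.imwrite(f'pics/{n}_c.png',v); print(v.shape)
E
python3 - <<'E'
import cv2,numpy as np
a=cv2.imread('pics/scene_c.png');b=cv2.imread('pics/side_c.png')
h=min(a.shape[0],b.shape[0]); o=np.hstack([a[:h,:],b[:h,:]]); print(o.shape); cv2.imwrite('pics/both.png',cv2.resize(o,(o.shape[1]*3//4,o.shape[0]*3//4)))
E
```

```text
scene brass px 144 mean [ 0.626 -0.197  0.14 ]
dir [ 0.945 -0.328] ends [ 0.605 -0.189] [ 0.647 -0.204]
handle [ 0.506 -0.217  0.222]
(532, 520, 3)
side brass px 173 mean [ 0.62  -0.197  0.14 ]
dir [-0.939  0.343] ends [ 0.647 -0.207] [ 0.567 -0.177]
handle [ 0.503 -0.219  0.222]
(540, 568, 3)
(532, 1088, 3)
```

View pics/both.png

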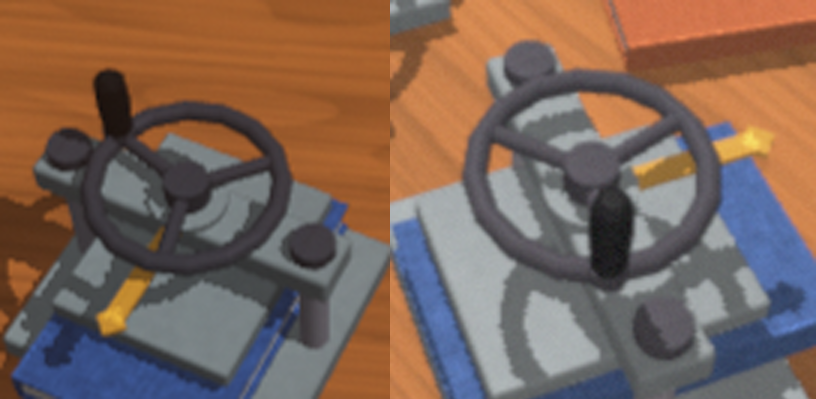

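```bash
python3 - <<'E'
from h import *
for n,p in(('scene',(267,192.3)),('side',(362.3,284))):
    c=np.load(n+'.npy',allow_pickle=True).item(); print(n,onz(c,*p,.160).round(4))
    # handle top centre: top edge of the crop
    print(onz(c,*{'scene':(241.7,155.5),'side':(364.5+4,289.5)}[n],.222).round(4))
hub=np.array([.538,-.1665]); h=np.array([.505,-.218]); t=np.array([.647,-.2055])
print(np.linalg.norm(h-hub),np.linalg.norm(t-hub),np.degrees(np.arctan2(*(h-hub)[::-1])),np.degrees(np.arctan2(*(t-hub)[::-1])))
o=get_obs(); from scipy.spatial.transform import Rotation as R
print(R.from_quat(o['ee_rot']).as_matrix().round(3))
E
```

```text
scene [ 0.5416 -0.1662  0.16  ]
[ 0.5023 -0.2183  0.222 ]
side [ 0.535  -0.1726  0.16  ]
[ 0.5027 -0.2181  0.222 ]
0.0611657583947097 0.11576700738984314 -122.6508022965956 -19.687116198125857
[[-0.916  0.401 -0.   ]
 [ 0.401  0.916 -0.001]
 [-0.    -0.001 -1.   ]]
```

apply_moves([
  {"z": -8, "az": 6.63},
  {"z": -8, "az": 6.63},
  {"z": -8, "az": 6.63},
  {"z": -8, "az": 6.63},
  {"z": -8, "az": 6.63},
])

```text
invalid input at $.rows[0]: expected keys x, y, z, ax, ay, az, gripper
```

apply_moves([
  {"z": -8, "az": 6.63},
  {"z": -8, "az": 6.63},
  {"z": -8, "az": 6.63},
  {"z": -8, "az": 6.63},
  {"z": -8, "az": 6.63},
])

```text
invalid input at $.rows[0]: expected keys x, y, z, ax, ay, az, gripper
```

apply_moves([
  {"x": -27, "y": 25},
  {"x": -27, "y": 25},
  {"x": -27, "y": 25},
  {"x": -27, "y": 25},
  {"x": -27, "y": 25},
])

```text
invalid input at $.rows[0]: expected keys x, y, z, ax, ay, az, gripper
```

apply_moves([
  {"x": -27, "y": 25},
  {"x": -27, "y": 25},
  {"x": -27, "y": 25},
  {"x": -27, "y": 25},
  {"x": -27, "y": 25},
])

```text
invalid input at $.rows[0]: expected keys x, y, z, ax, ay, az, gripper
```

apply_moves([
  {"x": -36},
  {"x": -36},
  {"x": -36},
  {"x": -36},
  {"x": -36},
])

```text
invalid input at $.rows[0]: expected keys x, y, z, ax, ay, az, gripper
```

apply_moves([
  {"x": -36},
  {"x": -36},
  {"x": -36},
  {"x": -36},
  {"x": -36},
])

```text
invalid input at $.rows[0]: expected keys x, y, z, ax, ay, az, gripper
```

All keys are required.

apply_moves([
  {"x": 0, "y": 0, "z": -8, "ax": 0, "ay": 0, "az": 6.63, "gripper": 0},
  {"x": 0, "y": 0, "z": -8, "ax": 0, "ay": 0, "az": 6.63, "gripper": 0},
  {"x": 0, "y": 0, "z": -8, "ax": 0, "ay": 0, "az": 6.63, "gripper": 0},
  {"x": 0, "y": 0, "z": -8, "ax": 0, "ay": 0, "az": 6.63, "gripper": 0},
  {"x": 0, "y": 0, "z": -8, "ax": 0, "ay": 0, "az": 6.63, "gripper": 0},
])

```text
clock: 0.57
position: [0.2507, 0.5724, 0.2824]
ee_rot: [0.478, 0.878, -0.0, 0.0]
ft_force: [0.7, -0.3, 0.4]
grip_width: 1.002
grasp_force: 0.0
```

apply_moves([
  {"x": 0, "y": 0, "z": -8, "ax": 0, "ay": 0, "az": 6.63, "gripper": 0},
  {"x": 0, "y": 0, "z": -8, "ax": 0, "ay": 0, "az": 6.63, "gripper": 0},
  {"x": 0, "y": 0, "z": -8, "ax": 0, "ay": 0, "az": 6.63, "gripper": 0},
  {"x": 0, "y": 0, "z": -8, "ax": 0, "ay": 0, "az": 6.63, "gripper": 0},
  {"x": 0, "y": 0, "z": -8, "ax": 0, "ay": 0, "az": 6.63, "gripper": 0},
])

```text
clock: 0.98
position: [0.2507, 0.5724, 0.3224]
ee_rot: [0.709, 0.705, -0.0, 0.0]
ft_force: [-0.2, -0.5, 0.1]
grip_width: 1.004
grasp_force: 0.0
```

apply_moves([
  {"x": -27, "y": 25, "z": 0, "ax": 0, "ay": 0, "az": 0, "gripper": 0},
  {"x": -27, "y": 25, "z": 0, "ax": 0, "ay": 0, "az": 0, "gripper": 0},
  {"x": -27, "y": 25, "z": 0, "ax": 0, "ay": 0, "az": 0, "gripper": 0},
  {"x": -27, "y": 25, "z": 0, "ax": 0, "ay": 0, "az": 0, "gripper": 0},
  {"x": -27, "y": 25, "z": 0, "ax": 0, "ay": 0, "az": 0, "gripper": 0},
])

```text
clock: 1.4
position: [0.3767, 0.436, 0.3221]
ee_rot: [0.707, 0.707, -0.0, -0.0]
ft_force: [1.1, 1.0, -0.8]
grip_width: 1.003
grasp_force: 0.0
```

apply_moves([
  {"x": -27, "y": 25, "z": 0, "ax": 0, "ay": 0, "az": 0, "gripper": 0},
  {"x": -27, "y": 25, "z": 0, "ax": 0, "ay": 0, "az": 0, "gripper": 0},
  {"x": -27, "y": 25, "z": 0, "ax": 0, "ay": 0, "az": 0, "gripper": 0},
  {"x": -27, "y": 25, "z": 0, "ax": 0, "ay": 0, "az": 0, "gripper": 0},
  {"x": -27, "y": 25, "z": 0, "ax": 0, "ay": 0, "az": 0, "gripper": 0},
])

```text
clock: 1.82
position: [0.5018, 0.3012, 0.3223]
ee_rot: [0.707, 0.707, 0.0, -0.0]
ft_force: [0.9, -0.1, 0.2]
grip_width: 0.999
grasp_force: 0.0
```

apply_moves([
  {"x": -36, "y": 0, "z": 0, "ax": 0, "ay": 0, "az": 0, "gripper": 0},
  {"x": -36, "y": 0, "z": 0, "ax": 0, "ay": 0, "az": 0, "gripper": 0},
  {"x": -36, "y": 0, "z": 0, "ax": 0, "ay": 0, "az": 0, "gripper": 0},
  {"x": -36, "y": 0, "z": 0, "ax": 0, "ay": 0, "az": 0, "gripper": 0},
  {"x": -36, "y": 0, "z": 0, "ax": 0, "ay": 0, "az": 0, "gripper": 0},
])

```text
clock: 2.23
position: [0.5007, 0.1209, 0.3221]
ee_rot: [0.707, 0.707, -0.0, -0.0]
ft_force: [-0.5, -0.2, 1.0]
grip_width: 1.003
grasp_force: 0.0
```

apply_moves([
  {"x": -36, "y": 0, "z": 0, "ax": 0, "ay": 0, "az": 0, "gripper": 0},
  {"x": -36, "y": 0, "z": 0, "ax": 0, "ay": 0, "az": 0, "gripper": 0},
  {"x": -36, "y": 0, "z": 0, "ax": 0, "ay": 0, "az": 0, "gripper": 0},
  {"x": -36, "y": 0, "z": 0, "ax": 0, "ay": 0, "az": 0, "gripper": 0},
  {"x": 0, "y": 0, "z": 0, "ax": 0, "ay": 0, "az": 0, "gripper": 0},
])

```text
clock: 2.65
position: [0.5006, -0.0293, 0.3227]
ee_rot: [0.71, 0.704, -0.0, 0.001]
ft_force: [-0.4, -0.1, 0.3]
grip_width: 0.995
grasp_force: 0.0
```

apply_moves([
  {"x": -36, "y": 0, "z": 0, "ax": 0, "ay": 0, "az": 0, "gripper": 0},
  {"x": -36, "y": 0, "z": 0, "ax": 0, "ay": 0, "az": 0, "gripper": 0},
  {"x": -36, "y": 0, "z": 0, "ax": 0, "ay": 0, "az": 0, "gripper": 0},
  {"x": 0, "y": 0, "z": 0, "ax": 0, "ay": 0, "az": 0, "gripper": 0},
  {"x": 0, "y": 0, "z": 0, "ax": 0, "ay": 0, "az": 0, "gripper": 0},
])

```text
clock: 3.07
position: [0.5009, -0.1314, 0.3222]
ee_rot: [0.708, 0.706, -0.0, 0.0]
ft_force: [1.2, 0.9, -0.2]
grip_width: 0.996
grasp_force: 0.0
```

```bash
python3 - <<'E'
from h import *
c=cam('wrist'); np.save('w1.npy',c,allow_pickle=True); cv2.imwrite('pics/w1.png',c['color'][:,:,::-1]); print(-c['R'].T@c['t'])
print(get_obs()['position'],get_obs()['joint_pos'].round(2))
print('pred handle',proj(c,[.503,-.218,.222]),'hub',proj(c,[.538,-.168,.167]),'tip',proj(c,[.647,-.2055,.14]))
E
```

```text
[ 0.50066018 -0.0514334   0.45484006]
[ 0.50120923 -0.12938872  0.32207824] [-0.47  0.05  0.66  1.64 -0.03  1.46  0.2 ]
pred handle [320.76117562 284.21032002] hub [351.48050464 216.10251537] tip [434.8598296  235.49634532]
```

View pics/w1.png

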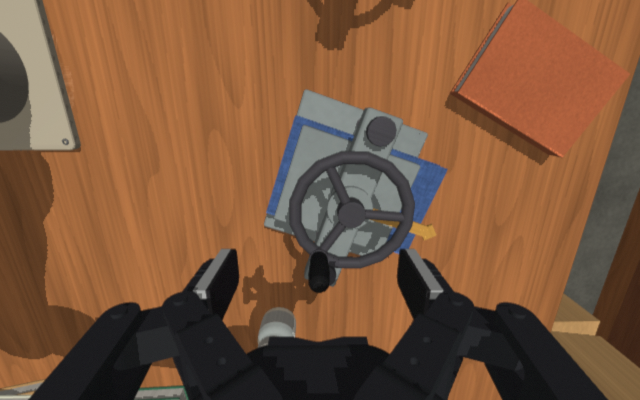

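The wrist view shows the handle top at (319,285), rim centre at about (351.5,210) and pointer tip at (436,234). All are close to the predictions.

```bash
python3 - <<'E'
from h import *
c=np.load('w1.npy',allow_pickle=True).item()
H=onz(c,319,285,.222);hub=onz(c,351.5,210,.16);t=onz(c,436,234,.14)
print(H,hub,t,np.linalg.norm((H-hub)[:2]),np.linalg.norm((t-hub)[:2]))
hub=np.array([.539,-.167]);a0=np.degrees(np.arctan2(-.218-hub[1],.503-hub[0]));print(a0)
# combined hub: from tip/brass direction and ring
E
```

```text
[ 0.50125879 -0.21890915  0.222     ] [ 0.53867521 -0.16335201  0.16      ] [ 0.64816436 -0.20343932  0.14      ] 0.06698196915917248 0.11659702670615102
-125.21759296819275
```

apply_moves([
  {"x": -30, "y": 1, "z": 0, "ax": 0, "ay": 0, "az": 0, "gripper": 0},
  {"x": -30, "y": 0, "z": 0, "ax": 0, "ay": 0, "az": 0, "gripper": 0},
  {"x": -29, "y": 0, "z": 0, "ax": 0, "ay": 0, "az": 0, "gripper": 0},
  {"x": 0, "y": 0, "z": 20, "ax": 0, "ay": 0, "az": 0, "gripper": 0},
  {"x": 0, "y": 0, "z": 20, "ax": 0, "ay": 0, "az": 0, "gripper": 0},
])

```text
clock: 3.53
position: [0.5029, -0.2189, 0.2823]
ee_rot: [0.707, 0.707, 0.0, 0.001]
ft_force: [-0.2, 0.8, -0.2]
grip_width: 1.001
grasp_force: 0.0
```

apply_moves([
  {"x": 0, "y": 0, "z": 20, "ax": 0, "ay": 0, "az": 0, "gripper": 0},
  {"x": 0, "y": 0, "z": 0, "ax": 0, "ay": 0, "az": 0, "gripper": 0},
  {"x": 0, "y": 0, "z": 0, "ax": 0, "ay": 0, "az": 0, "gripper": 0},
])

```text
clock: 3.78
position: [0.5025, -0.2167, 0.2619]
ee_rot: [0.706, 0.708, -0.0, -0.001]
ft_force: [0.2, -0.0, -0.1]
grip_width: 1.002
grasp_force: 0.0
```

```bash
python3 - <<'E'
from h import *
o=get_obs();print(o['position'],o['ee_rot'].round(3),o['ft_force'].round(1))
c=cam('wrist'); cv2.imwrite('pics/w2.png',c['color'][:,:,::-1])
print(proj(c,[.502,-.2185,.222]),proj(c,o['position']))
E
```

```text
[ 0.50247566 -0.21671049  0.26189771] [ 0.706  0.708 -0.    -0.001] [ 0.2 -0.  -0.1]
[317.87954413 232.32467025] [318.66569356 260.84471771]
```

View pics/w2.png

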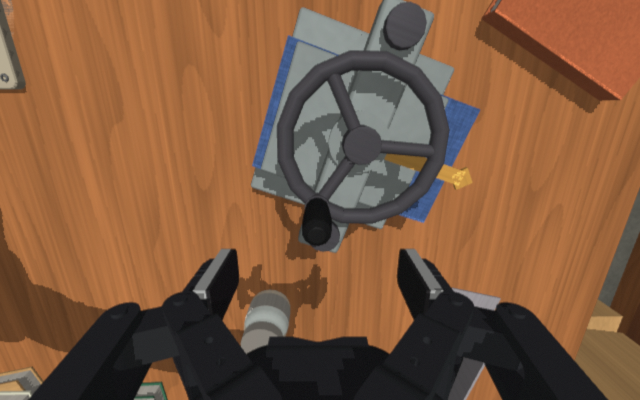

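The handle top is at about (317,235), with the fingers either side of it. I'll descend and close.

apply_moves([
  {"x": -3, "y": 0, "z": 18, "ax": 0, "ay": 0, "az": 0, "gripper": 0},
  {"x": 0, "y": 0, "z": 18, "ax": 0, "ay": 0, "az": 0, "gripper": 0},
  {"x": 0, "y": 0, "z": 17, "ax": 0, "ay": 0, "az": 0, "gripper": 0},
  {"x": 0, "y": 0, "z": 17, "ax": 0, "ay": 0, "az": 0, "gripper": 0},
  {"x": 0, "y": 0, "z": 0, "ax": 0, "ay": 0, "az": 0, "gripper": 0},
])

```text
clock: 4.25
position: [0.502, -0.2202, 0.1909]
ee_rot: [0.706, 0.708, -0.001, -0.001]
ft_force: [-0.7, 0.4, -0.0]
grip_width: 0.998
grasp_force: 0.0
```

apply_moves([
  {"x": 0, "y": 0, "z": 0, "ax": 0, "ay": 0, "az": 0, "gripper": 1},
  {"x": 0, "y": 0, "z": 0, "ax": 0, "ay": 0, "az": 0, "gripper": 1},
  {"x": 0, "y": 0, "z": 0, "ax": 0, "ay": 0, "az": 0, "gripper": 1},
  {"x": 0, "y": 0, "z": 0, "ax": 0, "ay": 0, "az": 0, "gripper": 1},
  {"x": 0, "y": 0, "z": 0, "ax": 0, "ay": 0, "az": 0, "gripper": 1},
], newtons=40)

```text
clock: 4.67
position: [0.5028, -0.2213, 0.1931]
ee_rot: [0.707, 0.707, 0.0, 0.0]
ft_force: [-1.5, 0.1, 0.4]
grip_width: 0.3
grasp_force: 0.0
```

apply_moves([
  {"x": 0, "y": 0, "z": 0, "ax": 0, "ay": 0, "az": 0, "gripper": 1},
  {"x": 0, "y": 0, "z": 0, "ax": 0, "ay": 0, "az": 0, "gripper": 1},
  {"x": 0, "y": 0, "z": 0, "ax": 0, "ay": 0, "az": 0, "gripper": 1},
  {"x": 0, "y": 0, "z": 0, "ax": 0, "ay": 0, "az": 0, "gripper": 1},
  {"x": 0, "y": 0, "z": 0, "ax": 0, "ay": 0, "az": 0, "gripper": 1},
])

```text
clock: 5.08
position: [0.5026, -0.2217, 0.1932]
ee_rot: [0.707, 0.707, 0.0, 0.0]
ft_force: [-2.2, -0.4, 4.8]
grip_width: 0.246
grasp_force: 39.3
```

```bash
python3 - <<'E'
from h import *
o=get_obs();print(o['position'],o['grip_width'],o['grasp_force'],o['ft_force'])
hub=np.array([.539,-.165]);a0=-125
A=np.radians(np.append(np.arange(a0,-380,-12),-380)); 
d=np.diff(np.c_[np.cos(A),np.sin(A)]*65,axis=0)
for a,(x,y) in zip(np.degrees(A[1:]),d): print(int(round(a)),'tool x %.1f y %.1f'%(y,x))
E
```

```text
[ 0.50258341 -0.22173661  0.19321125] 0.24609125763277742 39.254262149333954 [-2.24241539 -0.36854676  4.80222263]
-137 tool x 8.9 y -10.3
-149 tool x 10.9 y -8.2
-161 tool x 12.3 y -5.7
-173 tool x 13.2 y -3.1
-185 tool x 13.6 y -0.2
-197 tool x 13.3 y 2.6
-209 tool x 12.5 y 5.3
-221 tool x 11.1 y 7.8
-233 tool x 9.3 y 9.9
-245 tool x 7.0 y 11.6
-257 tool x 4.4 y 12.8
-269 tool x 1.7 y 13.5
-281 tool x -1.2 y 13.5
-293 tool x -4.0 y 13.0
-305 tool x -6.6 y 11.9
-317 tool x -8.9 y 10.3
-329 tool x -10.9 y 8.2
-341 tool x -12.3 y 5.7
-353 tool x -13.2 y 3.1
-365 tool x -13.6 y 0.2
-377 tool x -13.3 y -2.6
-380 tool x -3.2 y -1.1
```

apply_moves([
  {"x": 9, "y": -10, "z": 0, "ax": 0, "ay": 0, "az": 0, "gripper": 1},
  {"x": 11, "y": -8, "z": 0, "ax": 0, "ay": 0, "az": 0, "gripper": 1},
  {"x": 12, "y": -6, "z": 0, "ax": 0, "ay": 0, "az": 0, "gripper": 1},
  {"x": 13, "y": -3, "z": 0, "ax": 0, "ay": 0, "az": 0, "gripper": 1},
  {"x": 0, "y": 0, "z": 0, "ax": 0, "ay": 0, "az": 0, "gripper": 1},
])

```text
clock: 5.5
position: [0.4744, -0.1749, 0.1931]
ee_rot: [0.706, 0.708, 0.0, -0.001]
ft_force: [-8.9, 3.4, 11.3]
grip_width: 0.249
grasp_force: 42.0
```

apply_moves([
  {"x": 13.5, "y": -1, "z": 0, "ax": 0, "ay": 0, "az": 0, "gripper": 1},
  {"x": 13.5, "y": 2.5, "z": 0, "ax": 0, "ay": 0, "az": 0, "gripper": 1},
  {"x": 12.5, "y": 5, "z": 0, "ax": 0, "ay": 0, "az": 0, "gripper": 1},
  {"x": 11, "y": 8, "z": 0, "ax": 0, "ay": 0, "az": 0, "gripper": 1},
  {"x": 0, "y": 0, "z": 0, "ax": 0, "ay": 0, "az": 0, "gripper": 1},
])

```text
clock: 5.92
position: [0.4915, -0.1233, 0.1931]
ee_rot: [0.706, 0.708, 0.001, 0.0]
ft_force: [0.1, 5.8, 7.2]
grip_width: 0.248
grasp_force: 41.7
```

apply_moves([
  {"x": 9.3, "y": 10, "z": 0, "ax": 0, "ay": 0, "az": 0, "gripper": 1},
  {"x": 7, "y": 11.6, "z": 0, "ax": 0, "ay": 0, "az": 0, "gripper": 1},
  {"x": 4.5, "y": 13, "z": 0, "ax": 0, "ay": 0, "az": 0, "gripper": 1},
  {"x": 1.5, "y": 13.5, "z": 0, "ax": 0, "ay": 0, "az": 0, "gripper": 1},
  {"x": 0, "y": 0, "z": 0, "ax": 0, "ay": 0, "az": 0, "gripper": 1},
])

```text
clock: 6.33
position: [0.5404, -0.1029, 0.1932]
ee_rot: [0.706, 0.708, 0.001, 0.001]
ft_force: [3.5, 4.4, 6.7]
grip_width: 0.247
grasp_force: 41.7
```

apply_moves([
  {"x": -1.2, "y": 13.5, "z": 0, "ax": 0, "ay": 0, "az": 0, "gripper": 1},
  {"x": -4, "y": 13, "z": 0, "ax": 0, "ay": 0, "az": 0, "gripper": 1},
  {"x": -6.6, "y": 12, "z": 0, "ax": 0, "ay": 0, "az": 0, "gripper": 1},
  {"x": -9, "y": 10, "z": 0, "ax": 0, "ay": 0, "az": 0, "gripper": 1},
  {"x": 0, "y": 0, "z": 0, "ax": 0, "ay": 0, "az": 0, "gripper": 1},
])

```text
clock: 6.75
position: [0.5883, -0.1259, 0.1933]
ee_rot: [0.707, 0.707, 0.001, 0.002]
ft_force: [5.3, 0.6, 4.5]
grip_width: 0.243
grasp_force: 41.6
```

apply_moves([
  {"x": -11, "y": 8, "z": 0, "ax": 0, "ay": 0, "az": 0, "gripper": 1},
  {"x": -12.3, "y": 5.5, "z": 0, "ax": 0, "ay": 0, "az": 0, "gripper": 1},
  {"x": -13, "y": 3, "z": 0, "ax": 0, "ay": 0, "az": 0, "gripper": 1},
  {"x": 0, "y": 0, "z": 0, "ax": 0, "ay": 0, "az": 0, "gripper": 1},
  {"x": 0, "y": 0, "z": 0, "ax": 0, "ay": 0, "az": 0, "gripper": 1},
])

```text
clock: 7.17
position: [0.6035, -0.1628, 0.1933]
ee_rot: [0.708, 0.707, 0.0, 0.002]
ft_force: [4.6, -3.1, 2.0]
grip_width: 0.244
grasp_force: 41.5
```

apply_moves([
  {"x": -13.5, "y": -0.5, "z": 0, "ax": 0, "ay": 0, "az": 0, "gripper": 1},
  {"x": -13, "y": -3, "z": 0, "ax": 0, "ay": 0, "az": 0, "gripper": 1},
  {"x": 0, "y": 0, "z": 0, "ax": 0, "ay": 0, "az": 0, "gripper": 1},
  {"x": 0, "y": 0, "z": 0, "ax": 0, "ay": 0, "az": 0, "gripper": 1},
])

```text
clock: 7.5
position: [0.5997, -0.1897, 0.1933]
ee_rot: [0.708, 0.707, 0.0, 0.002]
ft_force: [5.4, -5.3, 1.1]
grip_width: 0.248
grasp_force: 41.4
```

apply_moves([
  {"x": 0, "y": 0, "z": 0, "ax": 0, "ay": 0, "az": 0, "gripper": 0},
  {"x": 0, "y": 0, "z": 0, "ax": 0, "ay": 0, "az": 0, "gripper": 0},
  {"x": 0, "y": 0, "z": 0, "ax": 0, "ay": 0, "az": 0, "gripper": 0},
  {"x": 0, "y": 0, "z": 0, "ax": 0, "ay": 0, "az": 0, "gripper": 0},
  {"x": 0, "y": 0, "z": 0, "ax": 0, "ay": 0, "az": 0, "gripper": 0},
])

```text
clock: 7.92
position: [0.5993, -0.1868, 0.1921]
ee_rot: [0.707, 0.707, -0.0, -0.0]
ft_force: [0.7, -0.5, 0.5]
grip_width: 0.937
grasp_force: 0.0
```

apply_moves([
  {"x": 0, "y": 0, "z": 0, "ax": 0, "ay": 0, "az": 0, "gripper": 0},
  {"x": 0, "y": 0, "z": 0, "ax": 0, "ay": 0, "az": 0, "gripper": 0},
  {"x": 0, "y": 0, "z": -20, "ax": 0, "ay": 0, "az": 0, "gripper": 0},
  {"x": 0, "y": 0, "z": -30, "ax": 0, "ay": 0, "az": 0, "gripper": 0},
  {"x": 0, "y": 0, "z": -40, "ax": 0, "ay": 0, "az": 0, "gripper": 0},
])

```text
clock: 8.33
position: [0.5983, -0.1864, 0.281]
ee_rot: [0.707, 0.707, -0.001, -0.002]
ft_force: [0.1, 0.3, 0.3]
grip_width: 1.002
grasp_force: 0.0
```

apply_moves([
  {"x": 20, "y": 0, "z": -30, "ax": 0, "ay": 0, "az": 0, "gripper": 0},
  {"x": 0, "y": 0, "z": 0, "ax": 0, "ay": 0, "az": 0, "gripper": 0},
  {"x": 0, "y": 0, "z": 0, "ax": 0, "ay": 0, "az": 0, "gripper": 0},
])

```text
clock: 8.58
position: [0.6004, -0.1661, 0.3141]
ee_rot: [0.706, 0.708, 0.001, 0.001]
ft_force: [0.4, 0.1, -1.3]
grip_width: 1.002
grasp_force: 0.0
```

```bash
python3 - <<'E'
from h import *
c=cam('wrist'); np.save('w3.npy',c,allow_pickle=True); cv2.imwrite('pics/w3.png',c['color'][:,:,::-1])
print(get_obs()['position'],proj(c,[.600,-.1895,.222]),proj(c,[.539,-.168,.16]))
E
```

```text
[ 0.59958128 -0.16664411  0.31237775] [317.48566542 229.10444207] [260.74725098 186.58886457]
```

View pics/w3.png

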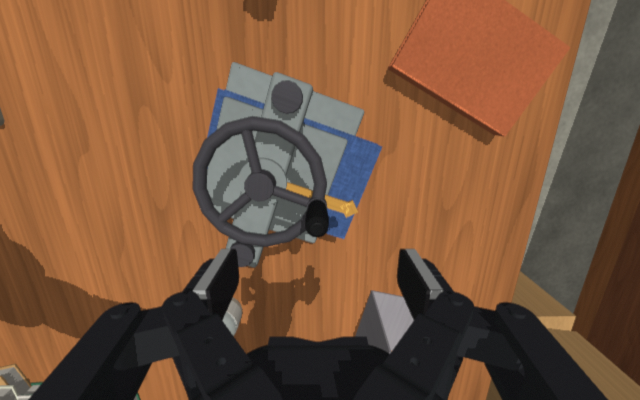

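The handle top is at about (317,229), right where the mark predicts. Its base sits on the pointer line, and the pointer tip is at (357,209).

```bash
python3 - <<'E'
from h import *
c=np.load('w3.npy',allow_pickle=True).item()
h=onz(c,317,229,.222);t=onz(c,357,209,.14);hub=np.array([.539,-.168])
d=(t[:2]-hub);d/=np.linalg.norm(d); e=np.linalg.norm(hub+.065*d-h[:2]); print(h,t,hub+.065*d,e)
if e<.008: print(hand_in())
E
```

```text
[ 0.59956832 -0.18939904  0.222     ] [ 0.64702056 -0.2010999   0.14      ] [ 0.60114778 -0.18704346] 0.0028360962274477895
the job is handed in; nothing more can be done
None
```

I wound down the press with the blue book and let go of the handle, which stands about 3 mm from the mark by my last wrist-camera view; the empty press was not touched, and the job is handed in, though no verdict came back.

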